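# Try the friction hinges of two seed boxes

## Task

One of the two plywood seed boxes has a slack lid hinge: take each lid by its bar, lift it to about half open (45 degrees), let go and see whether it stays. Leave the lid that stays standing half open by itself; once the other has sunk shut, press it near its front edge until its rubber collar is pushed fully home in the box, then hold it there with a firm, steady push for a moment, not so hard that the collar is spoiled. Leave everything else on the bench where it is.

Things in the scene. Friction and masses are not known exactly. Their poses are not given: they have to be found in the camera images.
- lid_a (a joint): lid angle of seed box a, rad: 0 shut, positive open, stop at 1.6. Lid: plywood, 160 x 200 x 12 mm, about 0.36 kg, hinged along its far edge, so the robot-side edge rises; both boxes look the same. A good hinge (friction about 0.6 N m) holds at any angle; a slack one sinks shut in 2 to 8 s from half open. Damped: turn it below 0.5 rad/s; lifting takes 3 to 9 N at the bar
- lid_a_bar (a point): middle of the pull bar of lid_a: a steel rod 10 mm thick, 110 mm long, parallel to the hinge, 48 mm in front of the lid's robot-side edge on two thin arms 50 mm either side of the middle; pinch it from above between the arms. 208 mm from the hinge line, about 110 to 130 mm above the bench when shut
- lid_a_press (a point): on the top face of lid_a's board, 25 mm behind its robot-side edge, midway across, 135 mm from the hinge line: where to press. The shut lid and its rubber collar slide down into the box under 3 to 7 N here (stay below 10 mm/s), by 3 to 12 mm that cannot be seen, then stop hard. Fully home: hold 9 N or more at the stop for half a second (aim for 14); over 25 N on the board spoils it
- lid_a_hinge (a point): middle of lid_a's hinge line, at the height of the board's underside when shut; its axes do not turn with the lid: x points from the bar side to the hinge (away from the robot), y along the hinge, z up. It is on a black rubber collar, pushed part way into the mouth of a fixed plywood box 160 mm deep (x), 200 wide (y), 110 high, let a little into the bench
- lid_b (a joint): lid angle of seed box b, rad: 0 shut, positive open, stop at 1.6. Lid: plywood, 160 x 200 x 12 mm, about 0.36 kg, hinged along its far edge, so the robot-side edge rises; both boxes look the same. A good hinge (friction about 0.6 N m) holds at any angle; a slack one sinks shut in 2 to 8 s from half open. Damped: turn it below 0.5 rad/s; lifting takes 3 to 9 N at the bar
- lid_b_bar (a point): middle of the pull bar of lid_b: a steel rod 10 mm thick, 110 mm long, parallel to the hinge, 48 mm in front of the lid's robot-side edge on two thin arms 50 mm either side of the middle; pinch it from above between the arms. 208 mm from the hinge line, about 110 to 130 mm above the bench when shut
- lid_b_press (a point): on the top face of lid_b's board, 25 mm behind its robot-side edge, midway across, 135 mm from the hinge line: where to press. The shut lid and its rubber collar slide down into the box under 3 to 7 N here (stay below 10 mm/s), by 3 to 12 mm that cannot be seen, then stop hard. Fully home: hold 9 N or more at the stop for half a second (aim for 14); over 25 N on the board spoils it
- lid_b_hinge (a point): middle of lid_b's hinge line, at the height of the board's underside when shut; its axes do not turn with the lid: x points from the bar side to the hinge (away from the robot), y along the hinge, z up. It is on a black rubber collar, pushed part way into the mouth of a fixed plywood box 160 mm deep (x), 200 wide (y), 110 high, let a little into the bench
- blue_pot: blue glazed pot, 120 mm across, 100 mm high; a bystander to leave alone. Origin at the centre of its underside
- clay_pot: terracotta pot, 100 mm across, 90 mm high; a bystander to leave alone. Origin at the centre of its underside
- plug_tray: red plastic plug tray of small cells, 160 x 220 x 45 mm; a bystander to leave alone. Origin at the centre of its underside
- seed_jar: small glass jar with a steel cap, 44 mm across, 75 mm high, between the boxes; a bystander to leave alone. Origin at the centre of its underside
- feed_bottle: green glass bottle, 66 mm across, 190 mm high; a bystander to leave alone. Origin at the centre of its underside
- dibber: birch dibber with a T grip, lying, 200 mm long, along its x; a bystander to leave alone. Origin at the centre of its underside
- cultivator: three-pronged steel hand cultivator with a wooden handle, lying, about 280 mm long along its x; a bystander to leave alone. Origin at the centre of its underside

How it is judged:
On the way, in this order (a step that is already met when the one before it is completed fails the run):
1. a lid is lifted to about half open and let go, and is seen to sink (the fingers are clear of it while it is still more than 0.35 rad open) (((value of joint lid_a above 0.35 rad and velocity of joint lid_a below -0.05 rad/s and contact force between the fingers and lid_a below 0.1 N) or (value of joint lid_b above 0.35 rad and velocity of joint lid_b below -0.05 rad/s and contact force between the fingers and lid_b below 0.1 N))), for 0.1 s.
2. the lid that sank is shut and, its collar home, its board is pressed down with 9 N or more for 0.3 s (((value of joint lid_a below 0.02 rad and contact force between the fingers and lid_a_c0 above 9 N) or (value of joint lid_b below 0.02 rad and contact force between the fingers and lid_b_c0 above 9 N))), for 0.3 s.
At the end, for the whole second after the job is handed in: one lid (only the good hinge can do it) stands still by itself between 0.55 and 1.05 rad open (about half), the other is shut within 0.02 rad (((value of joint lid_a between 0.55 and 1.05 rad and velocity of joint lid_a between -0.02 and 0.02 rad/s and value of joint lid_b between -0.03 and 0.02 rad) or (value of joint lid_b between 0.55 and 1.05 rad and velocity of joint lid_b between -0.02 and 0.02 rad/s and value of joint lid_a between -0.03 and 0.02 rad))); the robot touches nothing.
It fails at once if more than 25 N on a lid's board (contact force between the fingers and lid_a_c0 above 25 N or contact force between the fingers and lid_b_c0 above 25 N).
It fails at once if a bystander is moved by more than 30 mm (distance of any of blue_pot, clay_pot, plug_tray, seed_jar, feed_bottle, dibber, cultivator from where it was at the start of the episode above 0.03 m).
It also fails if it takes over 69 s, if anything falls off the work surface, if the arm or the gripper's body presses on something with over 40 N, if the wrist force passes 120 N, or if a joint passes its speed limit or range.

## Robot

A 6-joint arm with a two-finger parallel gripper is mounted at the origin on the work surface. World frame = base frame: x ahead of the robot, y to its left, z up, the work surface at z = 0. Lengths are in m, angles in rad, forces in N, time in s.
With the tool pointing down it reaches from about 0.35 to 0.775 m from the base axis. Payload 7.3 kg.
Tool frame: the origin (TCP) lies at the very end of the fingers, on their centre line; the grasp point (between the pads) lies manip.tcp_to_grasp behind it (manip.tcp_to_grasp is the distance from the TCP to the grasp point, in m); z points along the fingers, y is the line along which they close (so a half turn about z gives the same grasp; the last joint's range is limited). The gripper opens to 92 mm and grips with 3 to 60 N. Pads are 19 mm wide; open, the fingers measure 130 mm over their backs; the gripper's body (75 mm by 190 mm) begins 47 mm behind the grasp point.
Start: joints at [1.166, 0.342, 1.524, -0, 1.275, -0.146], TCP at [0.134, 0.508, 0.227] pointing down, gripper open.
Joint ranges: [-2.53, 2.53], [-0.77, 2.02], [0.04, 2.7], [-1, 4.14], [0.28, 2.66], [-3.11, 3.11]. Speed limits (rad/s): [2.57, 2.57, 3.14, 3.14, 3.14, 3.14].

## Interface

Orientations are given as [roll, pitch, yaw] about the fixed x, y, z axes, in that order (R = Rz(yaw) Ry(pitch) Rx(roll)).
In Python, from rig import manip, vision gives the robot as it stands. The module is installed in compiled form; this text tells all that it offers.
- The arm moves only by the tool arm_command, never from a script. Its argument "series" is a list of rows, each a list of 5 numbers: the opening, from -1 (shut) to 1 (fully open), so that 0 is half open, then the shift along the tool's x, y, z in mm, then the turn about the tool's z in rad. In form: [[claw, dx, dy, dz, twist], ...]. A call has exactly 5 rows; each row shifts and turns the commanded pose from where the row before left it, along the tool's axes as they then stand; what a row does not reach is not made up. A row lasts 1/12 s, in which the tool goes at most 41.7 mm and 7.16 degrees, less where a joint would pass 70% of its speed; a pose out of reach is approached as far as the arm can. A call with a gripper value outside its range is refused whole. The fingers move at their own pace and stop on an object; the grip force is fixed at half the most. Time passes only in rows, so rows that do not move let the fingers close, or fill a call up. It gives the time, the measured TCP pose, the force, the opening and the grip force at its end, in the units of the state.
- manip.state(): the state, without advancing time (a new reading comes with each control period).
- vision.grab_frame(name): name is "scene" or "side" or "wrist"; returns the picture (384x512x3 uint8, red, green, blue); there is no depth.
- vision.camera_params(name): a dict with "K" (3x3 intrinsics, pixels), "cam_to_world" (4x4, takes a point from camera to world coordinates). Camera axes: x right, y down, z forward; pixel columns grow to the right and rows downward; lengths in m; the calibration is good to about 2 mm. A picture is of the moment at which its call begins: read the wrist's pose just before it. camera_params takes no time and is no camera call; for the wrist camera it gives the pose at the moment of the call.
- manip.sign_off(): hands the job in; it is judged then, once.
The state is a dict: "t": time; "joint_positions": joint angles; "joint_velocities": joint speeds; "joint_torque": joint torques, N m; "ee_pos": TCP position; "tool_rot": TCP orientation; "contact_force": force on the tool from outside, world axes, zero at the start; "wrist_torque": the same for the moment, N m; "opening": finger opening in m; "grasp_force": force on a finger pad.
Only numpy, scipy, OpenCV 4.12 (cv2) and the standard library are available. Lean on these libraries where they do the work, as an engineer would, in place of code of your own. Each camera call takes 0.05 s, during which the arm holds its last target. There are 200 camera calls.

## Working session

There is one attempt and no reset: what is moved stays moved. The work goes in short steps, Python scripts to look and compute and a tool call to move; the robot and the scene stay as the last step left them, time stands still between calls to the robot, and variables do not carry over. Pictures are saved under pics/ and viewed, at most 10 in all, crops included, and the job is handed in when it is done.

Besides the shell and the picture viewer there is one more tool, called after "Request:" by a JSON object that holds its "fn" and its "kwargs". arm_command: Moves the arm, as the interface text tells. Its arguments: {"type":"object","properties":{"series":{"type":"array","items":{"type":"array","items":{"type":"number"}}}},"required":["series"]}

```bash
mkdir -p pics
python3 - <<'E'
from rig import manip, vision
import cv2, numpy as np
np.set_printoptions(precision=4,suppress=True)
s=manip.state(); print({k:np.round(v,4) for k,v in s.items()}, manip.tcp_to_grasp)
a=[]
for n in ("scene","side"):
    f=vision.grab_frame(n); cv2.imwrite(f"pics/{n}0.png",f[:,:,::-1]); 
    p=vision.camera_params(n); print(n,p["K"],p["cam_to_world"])
E
```

```text
{'t': np.float64(0.0), 'joint_positions': array([ 1.166 ,  0.3427,  1.525 ,  0.    ,  1.2754, -0.146 ]), 'joint_velocities': array([-0.0004, -0.    , -0.0006, -0.0009,  0.001 , -0.0002]), 'joint_torque': array([  0.0007, -43.1253, -24.4218,   0.0718,   0.056 ,  -0.0001]), 'ee_pos': array([0.1342, 0.5072, 0.226 ]), 'tool_rot': array([-3.1401, -0.0002,  2.8828]), 'contact_force': array([ 0.3436, -1.2405, -0.7282]), 'wrist_torque': array([0.0184, 0.0046, 0.0348]), 'grasp_force': np.float64(0.0), 'opening': np.float64(0.0914)} 0.0188
scene [[383.5873   0.     250.3534]
 [  0.     383.5873 186.541 ]
 [  0.       0.       1.    ]] [[ 0.1543  0.652  -0.7423  1.4777]
 [ 0.9879 -0.1121  0.1069 -0.1807]
 [-0.0135 -0.7499 -0.6614  0.9648]
 [ 0.      0.      0.      1.    ]]
side [[355.9095   0.     256.2466]
 [  0.     355.9095 194.7128]
 [  0.       0.       1.    ]] [[ 0.9938 -0.0594  0.0945  0.3973]
 [-0.1116 -0.5294  0.841  -1.0915]
 [ 0.0001 -0.8463 -0.5327  0.7765]
 [ 0.      0.      0.      1.    ]]
```

View pics/scene0.png

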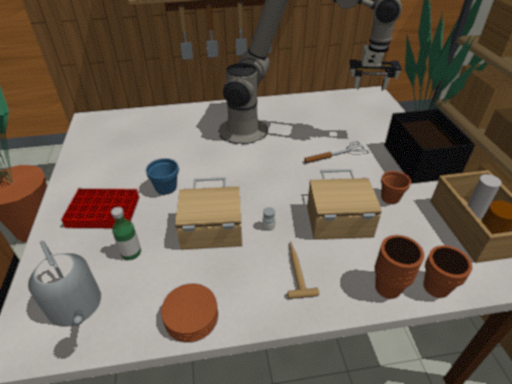

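View pics/side0.png

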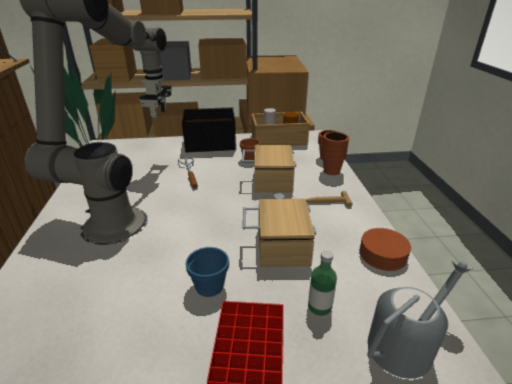

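The scene view shows box 1 with its lid at about (210,203) and its bar at (210,182), and box 2 with its lid at about (342,195) and its bar at (337,180). In the side view the boxes are at (285,218) and (273,157), with their bars on the left at about x=246 and 256. I'll enlarge these areas.

Run:
```python
import cv2, numpy as np
a=cv2.imread("pics/scene0.png")[168:252,165:395]; b=cv2.imread("pics/side0.png")[138:272,232:332]
a=cv2.resize(a,None,fx=3.4,fy=3.4,interpolation=cv2.INTER_CUBIC)
b1=cv2.resize(b[54:,:],None,fx=3.7,fy=3.7,interpolation=cv2.INTER_CUBIC)
b2=cv2.resize(b[:60,:],None,fx=3.7,fy=3.7,interpolation=cv2.INTER_CUBIC)
c=np.zeros((590,790,3),np.uint8); c[:a.shape[0],:a.shape[1]]=a
c[288:288+b1.shape[0],:b1.shape[1]]=b1; c[288:288+b2.shape[0],400:400+b2.shape[1]]=b2
cv2.imwrite("pics/crop0.png",c)
```

```text
(no output)
```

View pics/crop0.png

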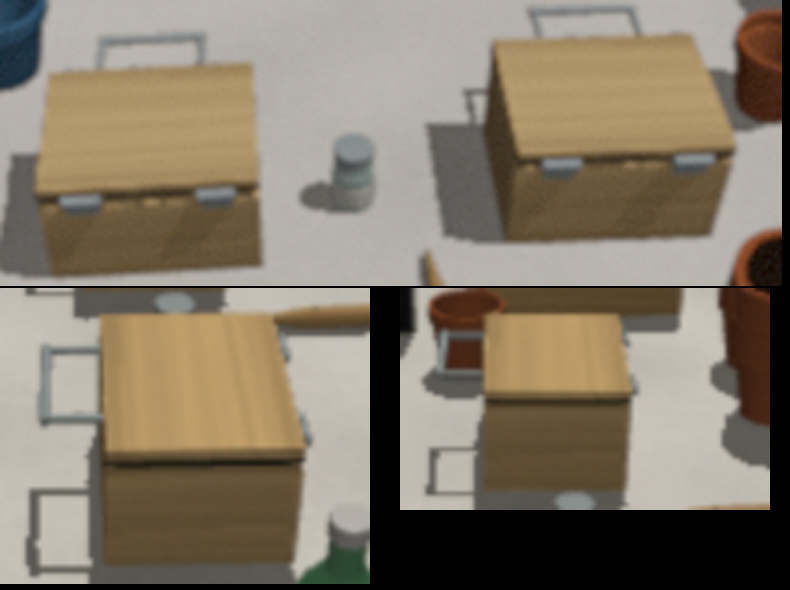

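The crops show the lid corners and bar ends clearly. In crop pixels, scene lid 1 has corners (50,72), (254,64), (38,187), (258,182) and bar ends (98,38), (205,36); lid 2 has corners (493,43), (693,37), (517,152), (731,148) and bar ends (530,10), (635,10). I'll triangulate them across the two views.

```bash
cat > h.py <<'E'
from rig import manip, vision
import cv2, numpy as np
np.set_printoptions(precision=4,suppress=True)
def P(p): return p["K"]@np.linalg.inv(p["cam_to_world"])[:3]
def tri(Ps,uv):
    A=np.vstack([r for M,(u,v) in zip(Ps,uv) for r in (u*M[2]-M[0],v*M[2]-M[1])])
    x=np.linalg.svd(A)[2][-1]; x=x[:3]/x[3]
    e=[np.hypot(*((M@[*x,1])[:2]/(M@[*x,1])[2]-uv_)) for M,uv_ in zip(Ps,uv)]
    return x,max(e)
def ray(p,uv,z):
    d=p["cam_to_world"][:3,:3]@np.linalg.inv(p["K"])@[*uv,1]; o=p["cam_to_world"][:3,3]
    return o+d*(z-o[2])/d[2]
E
python3 - <<'E'
from h import *
ps=[P(vision.camera_params(n)) for n in("scene","side")]
S=lambda x,y:((x+.5)/3.4-.5+165,(y+.5)/3.4-.5+168)
A=lambda x,y:((x+.5)/3.7-.5+232,(y-288+.5)/3.7-.5+192)
B=lambda x,y:((x-400+.5)/3.7-.5+232,(y-288+.5)/3.7-.5+138)
D={1:(A,[((50,72),(105,452)),((254,64),(100,314)),((38,187),(302,448)),((258,182),(275,314)),((98,38),(45,419)),((205,36),(45,348))]),
2:(B,[((493,43),(485,393)),((693,37),(484,314)),((517,152),(628,392)),((731,148),(617,314)),((530,10),(440,373)),((635,10),(442,333))])}
for k,(F,L) in D.items():
    X=[]
    for a,b in L:
        x,e=tri(ps,[S(*a),F(*b)]); X.append(x); print(k,x,round(e,2))
    X=np.array(X); c=X[:4].mean(0); bar=X[4:].mean(0)
    y=[np.degrees(np.arctan2(-(v[0]),v[1])) for v in (X[1]-X[0],X[3]-X[2],X[5]-X[4])]
    v=c-bar; print("centre",c,"bar",bar,"dist",np.linalg.norm(v[:2]),"yaw",y,np.degrees(np.arctan2(v[1],v[0])))
E
```

```text
1 [ 0.4995 -0.2786  0.1183] 0.16
1 [ 0.5198 -0.0795  0.1181] 0.26
1 [ 0.6551 -0.2919  0.1197] 0.4
1 [ 0.6796 -0.0976  0.1189] 0.06
1 [ 0.4557 -0.23    0.1181] 0.21
1 [ 0.465  -0.1226  0.1141] 0.1
centre [ 0.5885 -0.1869  0.1187] bar [ 0.4603 -0.1763  0.1161] dist 0.12857835776781645 yaw [np.float64(-5.840403743090335), np.float64(-7.192246079369961), np.float64(-4.987566574446043)] -4.743884303546154
2 [0.5313 0.1587 0.1196] 0.05
2 [0.553  0.3592 0.1191] 0.61
2 [0.6837 0.139  0.1216] 0.24
2 [0.7104 0.3316 0.1231] 0.83
2 [0.4872 0.2101 0.1199] 0.15
2 [0.4988 0.319  0.1158] 0.52
centre [0.6196 0.2471 0.1208] bar [0.493  0.2645 0.1178] dist 0.12777612115153353 yaw [np.float64(-6.177639902842062), np.float64(-7.886977587477896), np.float64(-6.120905065341705)] -7.830541249338821
```

The measurements fit the given sizes: the lids come out at about 160 x 200 mm, the bar sits 128 mm from the lid centre, the lid tops are at about 0.119 m, and both boxes are turned about -6°. I'll start with the nearer box, at y≈0.26.

```bash
cat >> h.py <<'E'
from scipy.spatial.transform import Rotation as Ro
def plan(p1,yaw1,n,claw,p0=None,yaw0=None):
    s=manip.state(); p0=s["ee_pos"] if p0 is None else np.array(p0); yaw0=s["tool_rot"][2] if yaw0 is None else yaw0
    d=(np.array(p1)-p0)/n; dy=(yaw1-yaw0)/n
    for i in range(n):
        l=Ro.from_euler("xyz",[np.pi,0,yaw0+dy*i]).inv().apply(d)*1000
        print([claw,*np.round(l,1).tolist(),round(-dy,3)])
E
python3 -c "
from h import *
plan([.493,.2645,.20],1.463,15,-.3)"
```

```text
[-0.3, -27.3, -9.5, 1.7, np.float64(0.095)]
[-0.3, -28.0, -6.9, 1.7, np.float64(0.095)]
[-0.3, -28.6, -4.2, 1.7, np.float64(0.095)]
[-0.3, -28.8, -1.5, 1.7, np.float64(0.095)]
[-0.3, -28.9, 1.2, 1.7, np.float64(0.095)]
[-0.3, -28.6, 4.0, 1.7, np.float64(0.095)]
[-0.3, -28.1, 6.6, 1.7, np.float64(0.095)]
[-0.3, -27.4, 9.3, 1.7, np.float64(0.095)]
[-0.3, -26.4, 11.8, 1.7, np.float64(0.095)]
[-0.3, -25.1, 14.2, 1.7, np.float64(0.095)]
[-0.3, -23.7, 16.6, 1.7, np.float64(0.095)]
[-0.3, -22.0, 18.7, 1.7, np.float64(0.095)]
[-0.3, -20.1, 20.7, 1.7, np.float64(0.095)]
[-0.3, -18.1, 22.5, 1.7, np.float64(0.095)]
[-0.3, -15.9, 24.1, 1.7, np.float64(0.095)]
```

Request:
{"fn": "arm_command", "kwargs": {"series": [[-0.3, -27, -9.5, 1.7, 0.095], [-0.3, -28, -7, 1.7, 0.095], [-0.3, -28.5, -4, 1.7, 0.095], [-0.3, -29, -1.5, 1.7, 0.095], [-0.3, -29, 1, 1.7, 0.095]]}}

```text
t: 0.52
ee_pos: [0.2545, 0.4254, 0.2178]
tool_rot: [-3.141, -0.0, 2.403]
contact_force: [0.6, 1.0, -0.5]
opening: 0.0633
grasp_force: 0.0
```

Request:
{"fn": "arm_command", "kwargs": {"series": [[-0.3, -28.5, 4, 1.7, 0.095], [-0.3, -28, 6.5, 1.7, 0.095], [-0.3, -27.5, 9.5, 1.7, 0.095], [-0.3, -26.5, 12, 1.7, 0.095], [-0.3, -25, 14, 1.7, 0.095]]}}

```text
t: 0.93
ee_pos: [0.3741, 0.3442, 0.2094]
tool_rot: [-3.141, 0.0, 1.928]
contact_force: [0.3, 0.9, 0.0]
opening: 0.0336
grasp_force: 0.0
```

Request:
{"fn": "arm_command", "kwargs": {"series": [[-0.3, -23.5, 16.5, 1.7, 0.095], [-0.3, -22, 18.5, 1.7, 0.095], [-0.3, -20, 20.5, 1.7, 0.095], [-0.3, -18, 22.5, 1.7, 0.095], [-0.3, -16, 24, 1.7, 0.095]]}}

```text
t: 1.35
ee_pos: [0.4925, 0.2629, 0.2008]
tool_rot: [-3.141, 0.0, 1.453]
contact_force: [-0.0, 0.0, 0.1]
opening: 0.0323
grasp_force: 0.0
```

Run:
```python
from h import *
p=vision.camera_params("wrist"); f=vision.grab_frame("wrist"); cv2.imwrite("pics/w1.png",f[:,:,::-1])
np.save("w1.npy",np.array([p["K"].tolist()+[[0]*3],p["cam_to_world"][:,:3].tolist()])); print(p["cam_to_world"],p["K"])
s=manip.state();print(s["ee_pos"])
M=P(p)
for x in ([.4872,.2101,.117],[.4988,.319,.117],[.493,.2645,.117],[.5313,.1587,.119]):
  q=M@[*x,1]; print(q[:2]/q[2])
```

```text
[[ 0.9931 -0.1125 -0.0322  0.5002]
 [-0.1171 -0.9574 -0.264   0.3336]
 [-0.0012  0.2659 -0.964   0.3573]
 [ 0.      0.      0.      1.    ]] [[270.2684   0.     250.1402]
 [  0.     270.2684 192.2903]
 [  0.       0.       1.    ]]
[0.4966 0.26   0.2002]
[252.0483 249.221 ]
[250.8766 135.1421]
[251.5028 195.5533]
[300.9479 291.129 ]
```

View pics/w1.png

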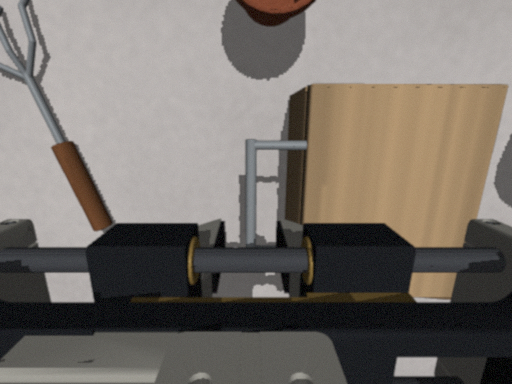

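The wrist view shows the bar running from about (251,145) to (250,245) between the open fingers, whose pads are at columns 225 and 278. I'll cast those rays to check the bar's centre and direction.

Run:
```python
from h import *
p=vision.camera_params("wrist")
for uv in ((251,160),(250.3,235),(251,145),(307,86),(306,145)): print(uv,ray(p,uv,.116))
s=manip.state(); print(s["ee_pos"],s["tool_rot"])
f=cv2.cvtColor(cv2.imread("pics/w1.png"),cv2.COLOR_BGR2GRAY).astype(int)
for r in (165,190,210): print(r,f[r,238:266])
```

```text
(251, 160) [0.501  0.2941 0.116 ]
(250.3, 235) [0.4912 0.2219 0.116 ]
(251, 145) [0.5026 0.3073 0.116 ]
(307, 86) [0.555  0.3497 0.116 ]
(306, 145) [0.5508 0.3012 0.116 ]
[0.4966 0.26   0.2002] [3.1395 0.0016 1.4444]
165 [176 171 173 174 173 171 160 128  97 107 121 128 128 131 132 125 116 107
 129 168 171 173 170 174 172 173 173 172]
190 [170 146  97  85  91  89  82  79  92 107 123 129 135 134 130 124 113 105
 136 171 175 175 172 175 175 174 173 177]
210 [169 146 105  83  89  91  84  83  93 107 127 130 130 131 128 126 113 114
 140 168 174 174 176 173 171 173 174 171]
```

The bar centre is at (0.4966, 0.2577), right under the TCP, and the yaw matches to within half a degree. Now I'll descend and close on it.

Request:
{"fn": "arm_command", "kwargs": {"series": [[-0.3, 0, 0, 20, 0], [-0.3, 0, 0, 25, 0], [-0.3, 0, 0, 25, 0], [-0.3, 0, 0, 20, 0], [-0.3, 0, 0, 13, 0]]}}

```text
t: 1.82
ee_pos: [0.4902, 0.2635, 0.0956]
tool_rot: [-3.138, 0.002, 1.458]
contact_force: [0.4, -0.2, 0.0]
opening: 0.0321
grasp_force: 0.0
```

Request:
{"fn": "arm_command", "kwargs": {"series": [[-0.3, 0, 0, 0, 0], [-1, 0, 0, 0, 0], [-1, 0, 0, 0, 0], [-1, 0, 0, 0, 0], [-1, 0, 0, 0, 0]]}}

```text
t: 2.23
ee_pos: [0.4925, 0.2643, 0.0994]
tool_rot: [3.139, -0.001, 1.458]
contact_force: [9.9, -2.3, -1.4]
opening: 0.0102
grasp_force: 6.0
```

Run:
```python
from h import *
t=np.linspace(0,.8,26); x=-208*np.cos(t)+7*np.sin(t); z=208*np.sin(t)+7*np.cos(t)
for i,(a,b) in enumerate(zip(np.diff(x),np.diff(z))): print(i+1,round(a,1),round(-b,1))
print(manip.state()["contact_force"],manip.state()["grasp_force"],manip.state()["ee_pos"])
```

```text
1 0.3 -6.7
2 0.5 -6.6
3 0.8 -6.6
4 1.0 -6.6
5 1.2 -6.6
6 1.4 -6.5
7 1.6 -6.5
8 1.8 -6.4
9 2.0 -6.4
10 2.2 -6.3
11 2.4 -6.2
12 2.6 -6.1
13 2.8 -6.0
14 3.0 -6.0
15 3.2 -5.9
16 3.4 -5.7
17 3.5 -5.6
18 3.7 -5.5
19 3.9 -5.4
20 4.1 -5.3
21 4.2 -5.1
22 4.4 -5.0
23 4.6 -4.9
24 4.7 -4.7
25 4.9 -4.6
[ 9.9051 -2.3214 -1.3908] 5.974763631820679 [0.4925 0.2643 0.0994]
```

Request:
{"fn": "arm_command", "kwargs": {"series": [[-1, 0, 0, 0, 0], [-1, 0.0, 0.3, -3, 0], [-1, 0, 0.4, -5, 0], [-1, 0, 0.6, -6.5, 0], [-1, 0, 0.9, -6.6, 0]]}}

```text
t: 2.65
ee_pos: [0.4942, 0.2639, 0.1191]
tool_rot: [3.141, -0.0, 1.457]
contact_force: [5.7, 1.3, -8.8]
opening: 0.0091
grasp_force: 30.0
```

Request:
{"fn": "arm_command", "kwargs": {"series": [[-1, 0, 1.3, -6.6, 0], [-1, 0, 1.5, -6.6, 0], [-1, 0, 1.7, -6.5, 0], [-1, 0, 1.9, -6.5, 0], [-1, 0, 2, -6.4, 0]]}}

```text
t: 3.07
ee_pos: [0.5008, 0.263, 0.1519]
tool_rot: [-3.138, 0.001, 1.458]
contact_force: [-3.0, 3.5, -7.8]
opening: 0.0086
grasp_force: 30.0
```

Request:
{"fn": "arm_command", "kwargs": {"series": [[-1, 0, 2.1, -6.4, 0], [-1, 0, 2.2, -6.3, 0], [-1, 0, 2.4, -6.2, 0], [-1, 0, 2.6, -6.1, 0], [-1, 0, 2.8, -6, 0]]}}

```text
t: 3.48
ee_pos: [0.5122, 0.2616, 0.1831]
tool_rot: [-3.137, 0.001, 1.458]
contact_force: [-6.6, 2.8, -5.3]
opening: 0.0085
grasp_force: 30.0
```

Request:
{"fn": "arm_command", "kwargs": {"series": [[-1, 0, 3, -6, 0], [-1, 0, 3.2, -5.9, 0], [-1, 0, 3.4, -5.7, 0], [-1, 0, 3.5, -5.6, 0], [-1, 0, 3.7, -5.5, 0]]}}

```text
t: 3.9
ee_pos: [0.5281, 0.2597, 0.212]
tool_rot: [-3.135, 0.001, 1.459]
contact_force: [-10.9, 3.1, -1.8]
opening: 0.0092
grasp_force: 30.0
```

Request:
{"fn": "arm_command", "kwargs": {"series": [[-1, 0, 2.5, -5.6, 0], [-1, 0, 3, -5.5, 0], [-1, 0, 3.5, -5.4, 0], [-1, 0, 4, -5.2, 0], [-1, 0, 4, -5, 0]]}}

```text
t: 4.32
ee_pos: [0.5482, 0.2573, 0.2385]
tool_rot: [-3.141, 0.0, 1.458]
contact_force: [-0.7, 1.5, -8.6]
opening: 0.0089
grasp_force: 30.0
```

Request:
{"fn": "arm_command", "kwargs": {"series": [[-1, 0, 3, -4, 0], [-1, 0, 1.5, -2, 0], [-1, 0, 0, 0, 0], [-1, 0, 0, 0, 0], [-1, 0, 0, 0, 0]]}}

```text
t: 4.73
ee_pos: [0.5539, 0.2567, 0.2447]
tool_rot: [3.138, -0.0, 1.457]
contact_force: [6.7, -1.6, -10.1]
opening: 0.0089
grasp_force: 30.0
```

Lifted to about 0.8 rad. Now I'll release and rise clear.

Request:
{"fn": "arm_command", "kwargs": {"series": [[0, 0, 0, 0, 0], [0, 0, 0, 0, 0], [0, 0, -2, -5, 0], [0, 0, 0, -25, 0], [0, 0, 0, -30, 0]]}}

```text
t: 5.15
ee_pos: [0.5491, 0.2572, 0.3044]
tool_rot: [-3.138, 0.001, 1.458]
contact_force: [1.0, -0.1, -0.5]
opening: 0.0378
grasp_force: 0.0
```

Run:
```python
from h import *
import time
f1=vision.grab_frame("scene")
for i in range(8): f2=vision.grab_frame("scene")
np.save("f1.npy",f1); cv2.imwrite("pics/s1.png",cv2.resize(np.hstack([f1[100:260,290:400],f2[100:260,290:400]])[:,:,::-1],None,fx=3,fy=3))
d=np.abs(f1.astype(int)-f2).sum(2)>60; ys,xs=np.nonzero(d); print(d.sum(), xs.min() if len(xs) else 0, xs.max() if len(xs) else 0, ys.min() if len(xs) else 0)
print(manip.state()["t"],manip.state()["ee_pos"])
```

```text
164 224 413 12
5.6 [0.5499 0.2573 0.3035]
```

View pics/s1.png

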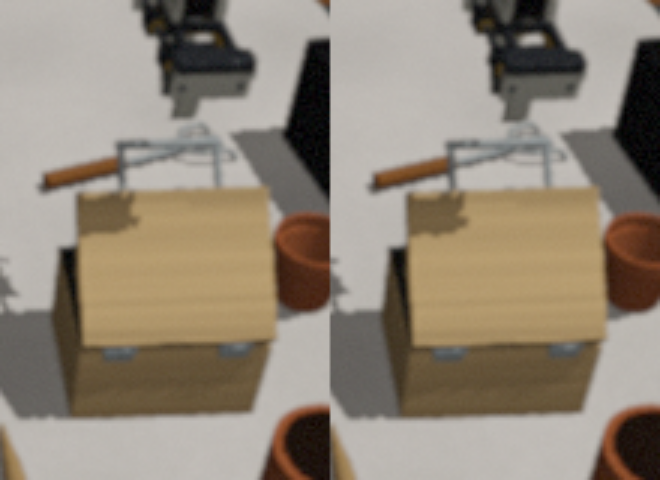

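The two frames, 0.4 s apart, are identical: the bar stays at crop row 143 and the board at row 190. This lid (y≈0.26) holds, so the other one is the slack one. Moving to it.

Request:
{"fn": "arm_command", "kwargs": {"series": [[-0.3, -20, -2, 0, 0], [-0.3, -29.5, -2.5, 0, 0], [-0.3, -29.5, -2.5, 0, 0], [-0.3, -29.5, -2.5, 0, 0], [-0.3, -29.5, -2.5, 0, 0]]}}

```text
t: 6.02
ee_pos: [0.5221, 0.1204, 0.3037]
tool_rot: [-3.14, 0.0, 1.458]
contact_force: [1.3, -0.3, -0.2]
opening: 0.0322
grasp_force: 0.0
```

Request:
{"fn": "arm_command", "kwargs": {"series": [[-0.3, -29.5, -2.5, 10.5, 0], [-0.3, -29.5, -2.5, 10.5, 0], [-0.3, -29.5, -2.5, 10.5, 0], [-0.3, -29.5, -2.5, 10.5, 0], [-0.3, -29.5, -2.5, 10.5, 0]]}}

```text
t: 6.43
ee_pos: [0.493, -0.0248, 0.251]
tool_rot: [-3.141, -0.0, 1.458]
contact_force: [-0.1, -0.2, -0.6]
opening: 0.032
grasp_force: 0.0
```

Request:
{"fn": "arm_command", "kwargs": {"series": [[-0.3, -29.5, -3, 10.5, 0], [-0.3, -29.5, -3, 10.5, 0], [-0.3, -29.5, -3, 10.5, 0], [-0.3, -29.5, -3, 10.5, 0], [-0.3, -38, -3, 10.5, 0]]}}

```text
t: 6.85
ee_pos: [0.4606, -0.1772, 0.1985]
tool_rot: [-3.141, -0.001, 1.459]
contact_force: [1.7, -0.1, -0.3]
opening: 0.0321
grasp_force: 0.0
```

Run:
```python
from h import *
for i in range(3): vision.grab_frame("wrist")
p=vision.camera_params("wrist"); f=vision.grab_frame("wrist"); cv2.imwrite("pics/w2.png",f[:,:,::-1])
import pickle; pickle.dump(p,open("w2.pkl","wb"))
s=manip.state(); print(s["t"],s["ee_pos"],s["tool_rot"])
```

```text
7.05 [ 0.4607 -0.1774  0.1986] [-3.1401 -0.0011  1.4552]
```

View pics/w2.png

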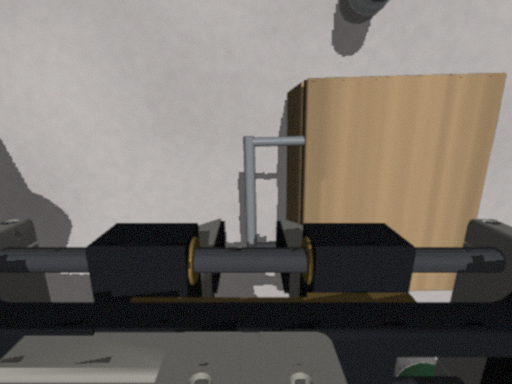

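The wrist view shows the second bar from (249,141) to (251,245), centred between the pads at columns 225 and 278. I'll descend and close.

Request:
{"fn": "arm_command", "kwargs": {"series": [[-0.3, 0, 0, 20, 0.01], [-0.3, 0, 0, 25, 0], [-0.3, 0, 0, 25, 0], [-0.3, 0, 0, 20, 0], [-0.3, 0, 0, 12, 0]]}}

```text
t: 7.47
ee_pos: [0.4608, -0.1748, 0.0955]
tool_rot: [-3.139, -0.001, 1.45]
contact_force: [-0.6, -0.6, -0.7]
opening: 0.032
grasp_force: 0.0
```

Request:
{"fn": "arm_command", "kwargs": {"series": [[-0.3, 0, 0, 0, 0], [-1, 0, 0, 0, 0], [-1, 0, 0, 0, 0], [-1, 0, 0, 0, 0], [-1, 0, 0, 0, 0]]}}

```text
t: 7.88
ee_pos: [0.4604, -0.1764, 0.098]
tool_rot: [-3.14, -0.0, 1.449]
contact_force: [-12.7, -0.5, 5.4]
opening: 0.0101
grasp_force: 6.1
```

Request:
{"fn": "arm_command", "kwargs": {"series": [[-1, 0, 0, 0, 0], [-1, 0, 0.3, -3, 0], [-1, 0, 0.4, -5, 0], [-1, 0, 0.6, -6.5, 0], [-1, 0, 0.9, -6.6, 0]]}}

```text
t: 8.3
ee_pos: [0.4615, -0.1766, 0.1182]
tool_rot: [-3.137, -0.001, 1.448]
contact_force: [-6.4, 0.5, -3.5]
opening: 0.0093
grasp_force: 30.0
```

Request:
{"fn": "arm_command", "kwargs": {"series": [[-1, 0, 0.5, -6.6, 0], [-1, 0, 0.8, -6.6, 0], [-1, 0, 1.2, -6.5, 0], [-1, 0, 1.6, -6.5, 0], [-1, 0, 1.8, -6.4, 0]]}}

```text
t: 8.72
ee_pos: [0.4682, -0.1773, 0.1513]
tool_rot: [-3.139, -0.001, 1.448]
contact_force: [-6.8, 1.2, -2.5]
opening: 0.0089
grasp_force: 30.0
```

Request:
{"fn": "arm_command", "kwargs": {"series": [[-1, 0, 2.1, -6.4, 0], [-1, 0, 2.2, -6.3, 0], [-1, 0, 2.4, -6.2, 0], [-1, 0, 2.6, -6.1, 0], [-1, 0, 2.8, -6, 0]]}}

```text
t: 9.13
ee_pos: [0.4796, -0.1784, 0.1823]
tool_rot: [-3.137, -0.002, 1.448]
contact_force: [-8.8, 2.9, -0.9]
opening: 0.0086
grasp_force: 29.9
```

Request:
{"fn": "arm_command", "kwargs": {"series": [[-1, 0, 2.9, -6, 0], [-1, 0, 3, -5.9, 0], [-1, 0, 3.2, -5.7, 0], [-1, 0, 3.3, -5.6, 0], [-1, 0, 3.5, -5.5, 0]]}}

```text
t: 9.55
ee_pos: [0.4956, -0.18, 0.2112]
tool_rot: [-3.138, -0.002, 1.448]
contact_force: [-8.5, 4.2, 0.3]
opening: 0.0086
grasp_force: 29.9
```

Request:
{"fn": "arm_command", "kwargs": {"series": [[-1, 0, 3.8, -5.5, 0], [-1, 0, 4, -5.4, 0], [-1, 0, 4.1, -5.3, 0], [-1, 0, 4.2, -5.1, 0], [-1, 0, 4.3, -5, 0]]}}

```text
t: 9.97
ee_pos: [0.5162, -0.1821, 0.2379]
tool_rot: [-3.139, -0.003, 1.448]
contact_force: [-7.0, 6.3, 0.7]
opening: 0.0089
grasp_force: 29.9
```

Request:
{"fn": "arm_command", "kwargs": {"series": [[-1, -1, 3, -4, 0], [-1, -1, 1, -2, 0], [-1, 0, 0, 0, 0], [-1, 0, 0, 0, 0], [-1, 0, 0, 0, 0]]}}

```text
t: 10.38
ee_pos: [0.5216, -0.1831, 0.2438]
tool_rot: [3.141, -0.005, 1.449]
contact_force: [-0.9, 11.2, 0.1]
opening: 0.009
grasp_force: 29.8
```

Request:
{"fn": "arm_command", "kwargs": {"series": [[0.2, 0, 0, 0, 0], [0.2, 0, 0, 0, 0], [0.2, 0, -3, -15, 0], [0.2, 0, 0, -30, 0], [0.2, 0, 0, -30, 0]]}}

```text
t: 10.8
ee_pos: [0.5182, -0.1862, 0.3192]
tool_rot: [3.141, 0.0, 1.447]
contact_force: [0.8, -0.6, -0.2]
opening: 0.0378
grasp_force: 0.0
```

Run:
```python
from h import *
F=[]
for i in range(9): F.append(vision.grab_frame("scene"))
c=[F[i][100:260,160:260] for i in (0,8)]
cv2.imwrite("pics/s2.png",cv2.resize(np.hstack(c)[:,:,::-1],None,fx=3,fy=3))
d=np.abs(F[0].astype(int)-F[8]).sum(2)>60; print(d.sum(),d[100:260,160:260].sum(),manip.state()["t"],manip.state()["ee_pos"])
```

```text
670 440 11.25 [ 0.5178 -0.1858  0.317 ]
```

View pics/s2.png

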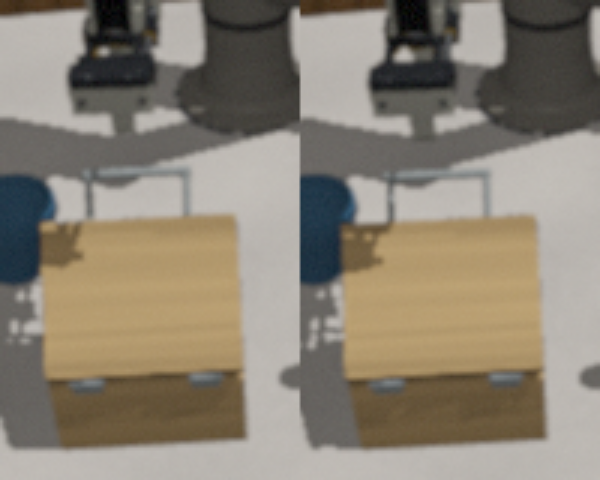

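In the second frame the bar has dropped slightly, from crop row 171 to 174, but this view is not very sensitive to the motion. I'll use the side view over a longer wait, and check both lids in it.

```bash
python3 -c "
from h import *
np.save('sd1.npy',vision.grab_frame('side'))"
```

Request:
{"fn": "arm_command", "kwargs": {"series": [[-1, 0, 0, 0, 0], [-1, 0, 0, 0, 0], [-1, 0, 0, 0, 0], [-1, 0, 0, 0, 0], [-1, 0, 0, 0, 0]]}}

```text
t: 11.72
ee_pos: [0.5181, -0.1859, 0.318]
tool_rot: [3.142, -0.0, 1.448]
contact_force: [-0.7, 0.5, 0.6]
opening: 0.0263
grasp_force: 0.0
```

Request:
{"fn": "arm_command", "kwargs": {"series": [[-1, 0, 0, 0, 0], [-1, 0, 0, 0, 0], [-1, 0, 0, 0, 0], [-1, 0, 0, 0, 0], [-1, 0, 0, 0, 0]]}}

```text
t: 12.13
ee_pos: [0.5181, -0.1859, 0.318]
tool_rot: [3.142, -0.0, 1.448]
contact_force: [-0.4, 0.3, 0.7]
opening: 0.0009
grasp_force: 0.0
```

Run:
```python
from h import *
a=np.load('sd1.npy'); b=vision.grab_frame('side'); c=[x[100:290,225:355] for x in (a,b)]
cv2.imwrite("pics/s3.png",cv2.resize(np.hstack(c)[:,:,::-1],None,fx=3,fy=3)); print(manip.state()["t"])
```

```text
12.1833
```

View pics/s3.png

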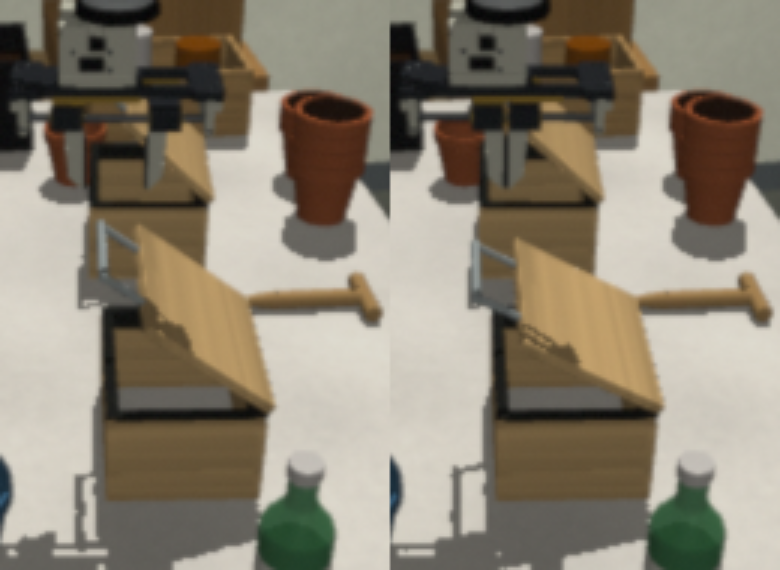

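Lid 1 is clearly sinking: its bar goes from (100,225) to (475,245) in the right half, with the front edge lower. Lid 2 is unchanged, its edge still at (210,195) and (600,195). I'll move over the press point and wait for lid 1 to shut.

Request:
{"fn": "arm_command", "kwargs": {"series": [[-1, 1, 5, 0, 0], [-1, 1, 5, 0, 0], [-1, 1, 5, 0, 0], [-1, 0, 0, 0, 0], [-1, 0, 0, 0, 0]]}}

```text
t: 12.6
ee_pos: [0.5337, -0.1847, 0.3177]
tool_rot: [-3.141, -0.0, 1.448]
contact_force: [0.1, -0.3, -0.2]
opening: 0.0004
grasp_force: 0.0
```

Request:
{"fn": "arm_command", "kwargs": {"series": [[-1, 0, 0, 0, 0], [-1, 0, 0, 0, 0], [-1, 0, 0, 0, 0], [-1, 0, 0, 0, 0], [-1, 0, 0, 0, 0]]}}

```text
t: 13.02
ee_pos: [0.5333, -0.1848, 0.3181]
tool_rot: [3.141, -0.0, 1.448]
contact_force: [0.4, -0.5, 0.6]
opening: 0.0007
grasp_force: 0.0
```

Request:
{"fn": "arm_command", "kwargs": {"series": [[-1, 0, 0, 0, 0], [-1, 0, 0, 0, 0], [-1, 0, 0, 0, 0], [-1, 0, 0, 0, 0], [-1, 0, 0, 0, 0]]}}

```text
t: 13.43
ee_pos: [0.5333, -0.1848, 0.318]
tool_rot: [-3.142, -0.0, 1.448]
contact_force: [-0.9, -0.9, -0.0]
opening: 0.0004
grasp_force: 0.0
```

Request:
{"fn": "arm_command", "kwargs": {"series": [[-1, 0, 0, 0, 0], [-1, 0, 0, 0, 0], [-1, 0, 0, 0, 0], [-1, 0, 0, 0, 0], [-1, 0, 0, 0, 0]]}}

```text
t: 13.85
ee_pos: [0.5333, -0.1848, 0.318]
tool_rot: [3.142, -0.0, 1.448]
contact_force: [0.9, -0.5, 0.2]
opening: 0.0004
grasp_force: 0.0
```

Request:
{"fn": "arm_command", "kwargs": {"series": [[-1, 0, 0, 0, 0], [-1, 0, 0, 0, 0], [-1, 0, 0, 0, 0], [-1, 0, 0, 0, 0], [-1, 0, 0, 0, 0]]}}

```text
t: 14.27
ee_pos: [0.5333, -0.1848, 0.318]
tool_rot: [3.142, -0.0, 1.448]
contact_force: [-0.1, 0.0, 0.6]
opening: 0.0001
grasp_force: 0.0
```

Request:
{"fn": "arm_command", "kwargs": {"series": [[-1, 0, 0, 0, 0], [-1, 0, 0, 0, 0], [-1, 0, 0, 0, 0], [-1, 0, 0, 0, 0], [-1, 0, 0, 0, 0]]}}

```text
t: 14.68
ee_pos: [0.5333, -0.1848, 0.318]
tool_rot: [-3.142, -0.0, 1.448]
contact_force: [1.2, -0.3, 0.0]
opening: -0.0002
grasp_force: 0.0
```

Request:
{"fn": "arm_command", "kwargs": {"series": [[-1, 0, 0, 0, 0], [-1, 0, 0, 0, 0], [-1, 0, 0, 0, 0], [-1, 0, 0, 0, 0], [-1, 0, 0, 0, 0]]}}

```text
t: 15.1
ee_pos: [0.5334, -0.1848, 0.318]
tool_rot: [3.142, -0.0, 1.448]
contact_force: [0.3, 0.7, -0.4]
opening: 0.0002
grasp_force: 0.0
```

Request:
{"fn": "arm_command", "kwargs": {"series": [[-1, 0, 0, 0, 0], [-1, 0, 0, 0, 0], [-1, 0, 0, 0, 0], [-1, 0, 0, 0, 0], [-1, 0, 0, 0, 0]]}}

```text
t: 15.52
ee_pos: [0.5333, -0.1848, 0.318]
tool_rot: [-3.142, -0.0, 1.448]
contact_force: [-0.0, -0.3, -0.2]
opening: 0.0006
grasp_force: 0.0
```

Request:
{"fn": "arm_command", "kwargs": {"series": [[-1, 0, 0, 0, 0], [-1, 0, 0, 0, 0], [-1, 0, 0, 0, 0], [-1, 0, 0, 0, 0], [-1, 0, 0, 0, 0]]}}

```text
t: 15.93
ee_pos: [0.5334, -0.1848, 0.318]
tool_rot: [3.142, -0.0, 1.448]
contact_force: [0.0, -0.6, -0.7]
opening: 0.0005
grasp_force: 0.0
```

Run:
```python
from h import *
a=cv2.imread("pics/side0.png")[:,:,::-1].astype(int); b=vision.grab_frame('side'); 
d=np.abs(a-b).sum(2)>90; print(d[192:272,238:320].sum(),d[205:272,238:320].sum(),d[130:190,240:300].sum())
cv2.imwrite("pics/s4.png",cv2.resize(np.hstack([a[100:290,225:355].astype(np.uint8),b[100:290,225:355]])[:,:,::-1],None,fx=3,fy=3)); s=manip.state();print(s["t"],s["ee_pos"],s["contact_force"])
```

```text
86 35 1149
15.9833 [ 0.5334 -0.1848  0.318 ] [-0.5404 -0.1692  0.2538]
```

View pics/s4.png

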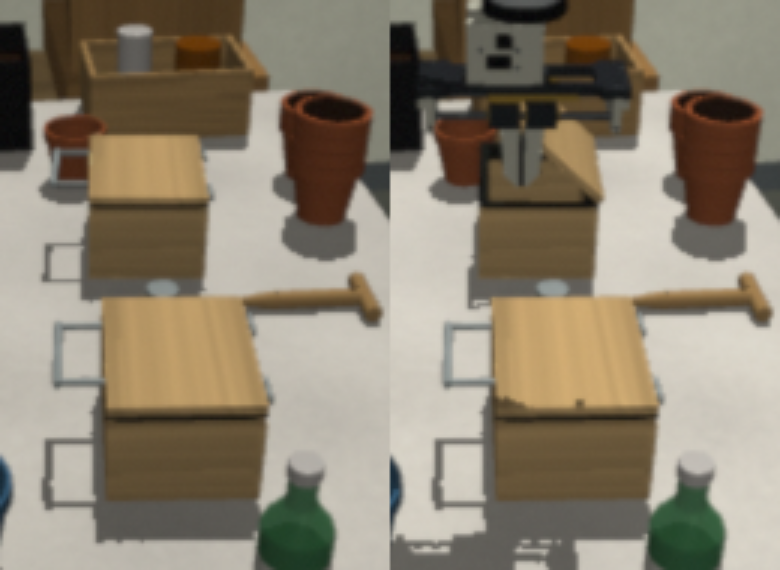

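Lid 1 is shut again, with bar and board as at the start, and lid 2 is still open at the back. I'll descend to just above the press point.

Request:
{"fn": "arm_command", "kwargs": {"series": [[-1, 0, 0, 20, 0], [-1, 0, 0, 30, 0], [-1, 0, 0, 35, 0], [-1, 0, 0, 35, 0], [-1, 0, 0, 30, 0]]}}

```text
t: 16.4
ee_pos: [0.5327, -0.1845, 0.166]
tool_rot: [-3.141, -0.0, 1.448]
contact_force: [-0.5, 0.4, 0.7]
opening: 0.0009
grasp_force: 0.0
```

Request:
{"fn": "arm_command", "kwargs": {"series": [[-1, 0, 0, 20, 0], [-1, 0, 0, 10, 0], [-1, 0, 0, 5, 0], [-1, 0, 0, 2, 0], [-1, 0, 0, 0.5, 0]]}}

```text
t: 16.82
ee_pos: [0.534, -0.1851, 0.1314]
tool_rot: [3.14, 0.001, 1.448]
contact_force: [-0.2, -0.1, -0.8]
opening: 0.0004
grasp_force: 0.0
```

Request:
{"fn": "arm_command", "kwargs": {"series": [[-1, 0, 0, 0.5, 0], [-1, 0, 0, 0.5, 0], [-1, 0, 0, 0.5, 0], [-1, 0, 0, 0.5, 0], [-1, 0, 0, 0.5, 0]]}}

```text
t: 17.23
ee_pos: [0.5335, -0.1848, 0.1283]
tool_rot: [3.141, 0.0, 1.448]
contact_force: [-0.9, -0.3, -0.4]
opening: 0.0006
grasp_force: 0.0
```

Request:
{"fn": "arm_command", "kwargs": {"series": [[-1, 0, 0, 0.8, 0], [-1, 0, 0, 0.8, 0], [-1, 0, 0, 0.8, 0], [-1, 0, 0, 0.8, 0], [-1, 0, 0, 0.8, 0]]}}

```text
t: 17.65
ee_pos: [0.5333, -0.1848, 0.1239]
tool_rot: [-3.141, -0.0, 1.448]
contact_force: [-0.1, -0.1, 0.4]
opening: 0.0002
grasp_force: 0.0
```

Request:
{"fn": "arm_command", "kwargs": {"series": [[-1, 0, 0, 0.6, 0], [-1, 0, 0, 0.6, 0], [-1, 0, 0, 0.6, 0], [-1, 0, 0, 0.6, 0], [-1, 0, 0, 0.6, 0]]}}

```text
t: 18.07
ee_pos: [0.5333, -0.1848, 0.1216]
tool_rot: [3.141, 0.0, 1.448]
contact_force: [-2.0, 1.3, 5.4]
opening: 0.0002
grasp_force: 2.9
```

Request:
{"fn": "arm_command", "kwargs": {"series": [[-1, 0, 0, 0.5, 0], [-1, 0, 0, 0.5, 0], [-1, 0, 0, 0.5, 0], [-1, 0, 0, 0.5, 0], [-1, 0, 0, 0, 0]]}}

```text
t: 18.48
ee_pos: [0.5334, -0.1848, 0.1196]
tool_rot: [3.141, 0.0, 1.448]
contact_force: [-0.8, 1.7, 5.8]
opening: 0.0005
grasp_force: 2.4
```

Sliding at about 6 N. Continuing slowly.

Request:
{"fn": "arm_command", "kwargs": {"series": [[-1, 0, 0, 0.5, 0], [-1, 0, 0, 0.5, 0], [-1, 0, 0, 0.5, 0], [-1, 0, 0, 0.5, 0], [-1, 0, 0, 0, 0]]}}

```text
t: 18.9
ee_pos: [0.5333, -0.1848, 0.1176]
tool_rot: [3.141, 0.0, 1.448]
contact_force: [-1.8, 0.3, 4.8]
opening: 0.0004
grasp_force: 2.4
```

Request:
{"fn": "arm_command", "kwargs": {"series": [[-1, 0, 0, 0.5, 0], [-1, 0, 0, 0.5, 0], [-1, 0, 0, 0.5, 0], [-1, 0, 0, 0.5, 0], [-1, 0, 0, 0, 0]]}}

```text
t: 19.32
ee_pos: [0.5333, -0.1848, 0.1156]
tool_rot: [3.141, 0.0, 1.448]
contact_force: [-1.8, 0.2, 4.7]
opening: 0.0006
grasp_force: 2.4
```

Request:
{"fn": "arm_command", "kwargs": {"series": [[-1, 0, 0, 0.5, 0], [-1, 0, 0, 0.5, 0], [-1, 0, 0, 0.5, 0], [-1, 0, 0, 0.5, 0], [-1, 0, 0, 0, 0]]}}

```text
t: 19.73
ee_pos: [0.5333, -0.1848, 0.1136]
tool_rot: [3.141, 0.0, 1.448]
contact_force: [-1.8, 0.0, 4.6]
opening: 0.0004
grasp_force: 2.4
```

Request:
{"fn": "arm_command", "kwargs": {"series": [[-1, 0, 0, 0.5, 0], [-1, 0, 0, 0.5, 0], [-1, 0, 0, 0.5, 0], [-1, 0, 0, 0, 0], [-1, 0, 0, 0, 0]]}}

```text
t: 20.15
ee_pos: [0.5334, -0.1848, 0.1129]
tool_rot: [3.141, 0.0, 1.448]
contact_force: [-4.1, 1.6, 10.4]
opening: 0.0005
grasp_force: 5.5
```

At the stop, force has risen to 10.4 N at about 7 N/mm. Adding about 0.5 mm to reach 14 N, then holding.

Request:
{"fn": "arm_command", "kwargs": {"series": [[-1, 0, 0, 0.3, 0], [-1, 0, 0, 0.2, 0], [-1, 0, 0, 0, 0], [-1, 0, 0, 0, 0], [-1, 0, 0, 0, 0]]}}

```text
t: 20.57
ee_pos: [0.5334, -0.1848, 0.1129]
tool_rot: [3.14, 0.001, 1.448]
contact_force: [-5.1, 3.0, 13.8]
opening: 0.0003
grasp_force: 7.0
```

Request:
{"fn": "arm_command", "kwargs": {"series": [[-1, 0, 0, 0, 0], [-1, 0, 0, 0, 0], [-1, 0, 0, 0, 0], [-1, 0, 0, 0, 0], [-1, 0, 0, 0, 0]]}}

```text
t: 20.98
ee_pos: [0.5334, -0.1848, 0.1129]
tool_rot: [3.14, 0.001, 1.448]
contact_force: [-4.7, 2.1, 14.8]
opening: 0.0005
grasp_force: 7.0
```

Request:
{"fn": "arm_command", "kwargs": {"series": [[-1, 0, 0, 0, 0], [-1, 0, 0, 0, 0], [-1, 0, 0, 0, 0], [-1, 0, 0, 0, 0], [-1, 0, 0, 0, 0]]}}

```text
t: 21.4
ee_pos: [0.5334, -0.1848, 0.1129]
tool_rot: [3.14, 0.001, 1.448]
contact_force: [-4.7, 1.3, 14.1]
opening: 0.0007
grasp_force: 7.0
```

Held at 14 N with no more motion. Now I'll retreat and check both lids.

Request:
{"fn": "arm_command", "kwargs": {"series": [[-1, 0, 0, -1, 0], [-1, 0, 0, -2, 0], [-1, 0, 0, -10, 0], [-1, 0, 0, -30, 0], [-1, 0, 0, -30, 0]]}}

```text
t: 21.82
ee_pos: [0.5326, -0.1844, 0.1841]
tool_rot: [-3.139, -0.001, 1.448]
contact_force: [0.7, -0.6, 1.6]
opening: 0.0003
grasp_force: 0.0
```

Request:
{"fn": "arm_command", "kwargs": {"series": [[-1, 0, -25, -30, 0], [-1, 0, -30, -30, 0], [-1, 0, -30, -30, 0], [-1, 0, -25, -20, 0], [-1, 0, 0, 0, 0]]}}

```text
t: 22.23
ee_pos: [0.4235, -0.1715, 0.2983]
tool_rot: [3.135, 0.004, 1.447]
contact_force: [2.3, -0.9, 1.0]
opening: 0.0002
grasp_force: 0.0
```

Run:
```python
from h import *
a=vision.grab_frame('scene'); b=vision.grab_frame('side')
r=lambda im,k:cv2.resize(im,None,fx=k,fy=k,interpolation=cv2.INTER_CUBIC)
x=r(a[120:260,150:400],3); y=r(b[120:290,225:345],1.0)
top=np.zeros((590,790,3),np.uint8); top[:250,:446]=cv2.resize(a[120:260,150:400],(446,250),interpolation=cv2.INTER_CUBIC)
y=r(b[115:290,225:325],3.3); top[:578,450:780]=y[:578]
cv2.imwrite("pics/end.png",top[:,:,::-1]); s=manip.state(); print(s["t"],s["ee_pos"],s["contact_force"])
```

```text
22.3333 [ 0.4253 -0.1716  0.2944] [-0.0374  0.4224 -0.6463]
```

View pics/end.png

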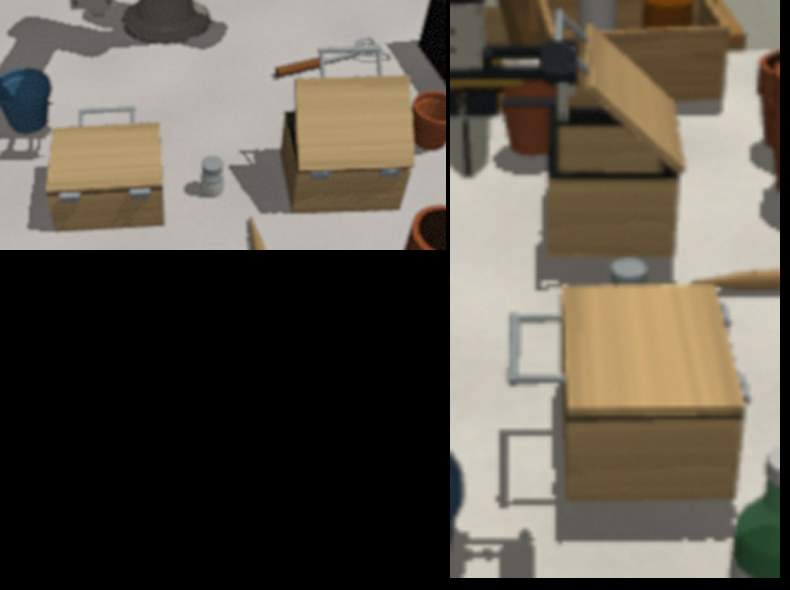

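Lid 1 is shut and sits lower in its box, and lid 2 stands open, with its bar ends at scene crop (320,50) and (380,47) and side crop (560,12). I'll check the open angle and hand in.

Run:
```python
from h import *
ps=[P(vision.camera_params(n)) for n in("scene","side")]
x,e=tri(ps,[(150+380/1.784,120+47/1.784),(225+110/3.3,115+12/3.3)]); th=np.arcsin((x[2]-.116)/.208)
s=manip.state(); print(x,e,th,s["contact_force"],np.abs(s["joint_velocities"]).max())
if .65<th<.95: print(manip.sign_off())
```

```text
[0.5624 0.3081 0.2615] 0.41998626074638895 0.7749230730954285 [-0.0374  0.4224 -0.6463] 0.05782576441779112
the job is handed in; nothing more can be done
None
```

The job is handed in: the lid at y≈0.26 has the good hinge and stands open at about 0.77 rad, and the slack lid at y≈−0.18 sank shut and was pressed home and held at about 14 N for just over 1 s; no judging result was returned.

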